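# Open the persimmon crate and hold its gate wide

## Task

Open the sprung gate of the fruit crate so that a seated helper can reach the persimmons: squeeze the red catch fully together first, then the white catch (never the white one first), then draw the gate by its yellow post past its detent until it stands wide open, about square to where it was shut. The gate springs back, so finish while still holding it wide: do not let go at the end. Leave the bowl, the loose persimmon and the mug where they are.

Things in the scene. Friction and masses are not known exactly. Their poses are not given: they have to be found in the camera images.
- crate: Brown fruit crate, fixed, 240 x 240 x 130 mm, persimmons inside, a green barred gate (210 mm long, 10 thick, top z = 128) in one side. Origin: on the gate's upright hinge axis at table height. x runs along the shut gate from the hinge to its free end, y into the crate; the gate opens to -y. A shelf (y = 10 to 62 mm, top z = 130) carries both catches: x = 85 and 185, y = 37 mm.
- catch_red_grip (a point): Middle of the squeezed red catch, z = 164 mm. Two upright paddles, 10 mm thick, 18 wide, tops z = 180, face each other along the crate's x: squeeze along x. The +x paddle is fixed, outer face 19 mm from this point. The other slides towards it: outer face 33 mm from this point when out, 19 squeezed (38 over both). A low bolt runs from it out over the gate, z = 134 to 144. Red and white swap places.
- catch_red (a joint): Travel of the red sliding paddle in m: 0 = bolt out, blocking the gate; 0.014 = squeezed home (its stop); the bolt lets go of the gate from about 0.009. Needs about 4 N, has no spring and stays where it is left.
- catch_white_grip (a point): The same point of the white catch, which is like the red one but has white paddles; its axes are the crate's too.
- catch_white (a joint): Travel of the white sliding paddle in m, as for the red one.
- gate_handle (a point): Point on the axis of the gate's upright round grip post (yellow, 20 mm diameter, free from z = 96 to 167 mm, clear on all sides), 140 mm above the table. In the crate's frame with the gate shut: x = 170, y = -45 mm, so 176 mm from the hinge axis. Moves with the gate.
- gate_hinge (a point): Point on the gate's fixed upright hinge axis, 140 mm above the table.
- gate (a joint): Gate angle, rad: 0 = shut, grows as it opens, clockwise from above; 1.57 = square to shut; stop at 1.65. A spring pulls it shut (1.5 N at the post when shut, 3 N when wide). A spring-ball detent by the hinge must be overcome between about 0.6 and 1.0 rad, with up to about 8 N at the post; let go when wide, the gate swings back over the detent and shuts.
- bowl: Bystander: cream bowl of persimmons, 210 mm wide, about 125 mm tall, origin under its centre.
- persimmon: Bystander: loose orange persimmon, 70 mm wide, 60 mm tall, origin under its centre.
- mug: Bystander: white mug, 76 mm wide, 85 mm tall, origin under its centre.

How it is judged:
By the outcome, as a careful person would: the job done as asked, in the order asked, and still so for the second after the job is handed in, while the arm keeps its last pose, push and grip.
It also fails if it takes over 61 s, if anything falls off the work surface, if the arm or the gripper's body presses on something with over 40 N, if the wrist force passes 120 N, or if a joint passes its speed limit or range.

## Robot

A 6-joint arm with a two-finger parallel gripper is mounted at the origin on the work surface. World frame = base frame: x ahead of the robot, y to its left, z up, the work surface at z = 0. Lengths are in m, angles in degrees, forces in N, time in s.
With the tool pointing down it reaches from about 0.4 to 0.825 m from the base axis. Payload 7 kg.
Tool frame: the origin (TCP) lies on the centre line of the jaws, within the pads' length; the fingertips stand r.nose_length ahead of it and the grasp point (between the pads) lies 2 mm behind it (r.nose_length is the distance from the TCP to the fingertips, in m); z points along the fingers, y is the direction in which the jaws open and shut (so a half turn about z gives the same grasp; the last joint's range is limited). The gripper opens to 88 mm and grips with 3 to 60 N. Pads are 19 mm wide; open, the fingers measure 130 mm over their backs; the gripper's body (78 mm by 193 mm) begins 47 mm behind the grasp point.
Start: joints at [92.825, 20.546, 0.682, 0, -70.136, -16.507], TCP at [0.16, 0.656, 0.244] pointing down, gripper open.
Joint ranges: [-176.03, 176.03], [-82.01, 121.73], [-58.28, 71.71], [-173.87, 95.51], [-174.79, -0.11], [-173.66, 173.66]. Speed limits (degrees/s): [136.94, 136.94, 172.46, 180, 180, 180].

## Interface

Orientations are given as [roll, pitch, yaw] about the fixed x, y, z axes, in that order (R = Rz(yaw) Ry(pitch) Rx(roll)).
In Python, from plant import r gives the robot as it stands.
- The arm moves only by the tool apply_moves, never from a script. Its argument "targets" is a list of rows, each a list of 3 entries, a list of its own where there are three numbers: the shift along the tool's x, y, z scaled (see below), then the turn, a rotation vector about the tool's x, y, z scaled (see below), then the finger opening in mm, from 0 to 87.6. A call has 1 to 5 rows; each row shifts and turns the pose as measured when the row begins, along the tool's axes as they then stand; what a row does not reach is not made up. The controller multiplies each number of a shift by 0.04 m and each number of a turn by 8 degrees. A row lasts 1/10 s, in which the tool goes at most 50 mm and 8.59 degrees, less where a joint would pass 70% of its speed; a pose out of reach is approached as far as the arm can. A call with a number of a shift or a turn outside -1 to 1 is refused whole. A call with a gripper value outside its range is refused whole. The fingers move at their own pace and stop on an object; "squeeze" is the grip in N (left out, the last holds). Time passes only in rows, so rows that do not move let the fingers close. It gives the time, the measured TCP pose, the force and the opening at its end, in the units of the state.
- r.get_state(): the state, without advancing time (a new reading comes with each control period).
- r.capture(name): name is "side" or "top" or "wrist"; returns a dict with "img" (384x512x3 uint8, blue, green, red), "z_map" (384x512 float32, m along the optical axis (not along the pixel's ray), 0 where there is no reading), "fx", "fy", "cx", "cy" (pixels), "camera_from_world" (4x4, takes a point from world to camera coordinates); the wrist camera has in their place "mount" (4x4, takes a point from camera to tool coordinates, whose origin is the TCP and whose axes are the flange's). Camera axes: x right, y up, looking along -z (the intrinsics and any distortion apply to the point x, -y, -z); pixel columns grow to the right and rows downward; lengths in m; the calibration is good to about 2 mm. A picture is of the moment at which its call begins: read the wrist's pose just before it.
- r.close_job(): hands the job in, once; it reports no verdict.
The state is a dict: "time_s": time; "joints": joint angles; "qd": joint speeds; "joint_torque": joint torques, N m; "tcp_pos": TCP position; "eef_rot": TCP orientation; "contact_force": force on the tool from outside, world axes, zero at the start; "moment": the same for the moment, N m; "gripper_width": finger opening in m.
Only numpy, scipy, OpenCV 4.12 (cv2) and the standard library are available. Lean on these libraries where they do the work, as an engineer would, in place of code of your own. Each camera call takes 0.05 s, during which the arm holds its last target.

## Working session

There is one attempt and no reset: what is moved stays moved. The work goes in short steps, Python scripts to look and compute and a tool call to move; the robot and the scene stay as the last step left them, time stands still between calls to the robot, and variables do not carry over. Pictures are saved under pics/ and viewed, and the job is handed in when it is done.

Besides the shell and the picture viewer there is one more tool, called after "Request:" as name([rows], argument=value, ...), one row to a line, values as JSON. apply_moves: Moves the arm, as the interface text tells. Its arguments: {"type":"object","properties":{"targets":{"type":"array","items":{"type":"array"}},"squeeze":{"type":"number"}},"required":["targets"]}

```bash
ls; mkdir -p pics; cat > h.py <<'E'
import numpy as np,cv2
from plant import r
E
python3 - <<'E'
from h import *
s=r.get_state();print(s, r.nose_length)
import pickle
for n in ("top","side","wrist"):
    c=r.capture(n);cv2.imwrite(f"pics/{n}0.png",c["img"]);pickle.dump(c,open(f"{n}0.pkl","wb"))
    print(n,{k:(v if k not in("img","z_map") else v.shape) for k,v in c.items()})
E
```

```text
pics
{'time_s': 0.0, 'joints': array([ 9.28249451e+01,  2.05913174e+01,  6.33230529e-01, -2.04451423e-02,
       -7.01352486e+01, -1.65073700e+01]), 'qd': array([ 0.00779402, -0.05554884, -0.03160558, -0.06870443, -0.03762807,
       -0.06095555]), 'joint_torque': array([-4.65759440e-04, -5.82719707e+01,  2.93047982e+01,  6.99723870e+00,
        6.73446018e-03, -1.78112741e-04]), 'tcp_pos': array([0.15957212, 0.65538937, 0.24261884]), 'eef_rot': array([ 1.79905050e+02, -8.09535653e-03, -1.36893812e+01]), 'contact_force': array([ 0.84163291, -1.09561491,  0.51641048]), 'moment': array([-0.03585485, -0.00046504, -0.0214859 ]), 'gripper_width': 0.08760234566019151} 0.017
top {'img': (384, 512, 3), 'z_map': (384, 512), 'fx': 437.97061507951446, 'fy': 437.97061507951446, 'cx': 259.6771961099469, 'cy': 197.20144858855647, 'camera_from_world': array([[ 1.14943882e-03, -9.99999331e-01, -1.27464870e-04,
        -4.59788349e-02],
       [ 9.88240015e-01,  1.11643197e-03,  1.52906592e-01,
        -5.35220713e-01],
       [-1.52906347e-01, -3.01722657e-04,  9.88240638e-01,
        -1.25803740e+0
[... 312 characters left out ...]
0.46885694],
       [ 0.22321289, -0.62935301,  0.74437275, -0.23913898],
       [-0.26123055,  0.69708463,  0.66770624, -1.1074673 ],
       [ 0.        ,  0.        ,  0.        ,  1.        ]])}
wrist {'img': (384, 512, 3), 'z_map': (384, 512), 'fx': 316.8627890084608, 'fy': 316.8627890084608, 'cx': 255.07748498207957, 'cy': 191.24801688012505, 'mount': array([[ 5.84936732e-04,  9.62294096e-01,  2.72010533e-01,
         7.39906090e-02],
       [ 9.99999730e-01, -6.83746468e-04,  2.68477161e-04,
         2.30857592e-04],
       [ 4.44340229e-04,  2.72010302e-01, -9.62294237e-01,
        -1.40966010e-01],
       [ 0.00000000e+00,  0.00000000e+00,  0.00000000e+00,
         1.00000000e+00]])}
```

View pics/top0.png

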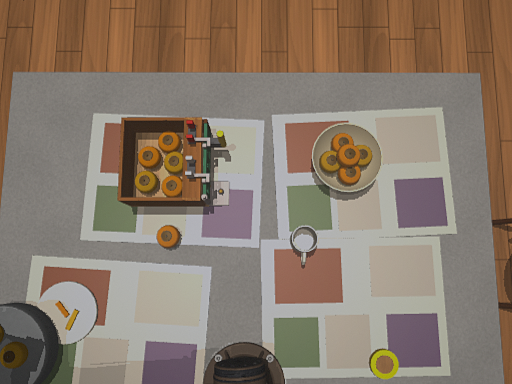

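View pics/side0.png

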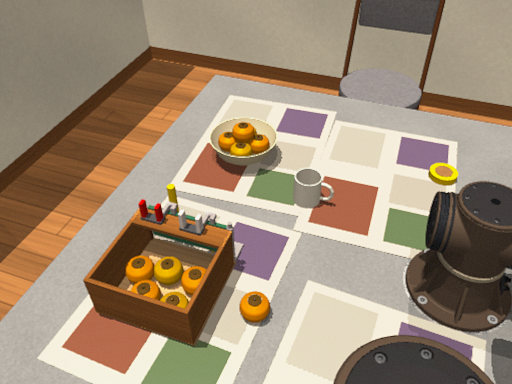

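View pics/wrist0.png

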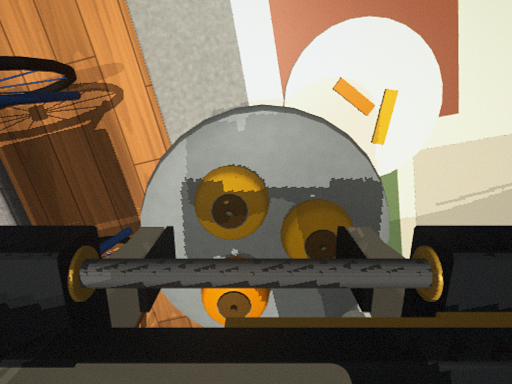

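```bash
cat >> h.py <<'E'
def cloud(c):
    z=c["z_map"];v,u=np.mgrid[0:384,0:512]
    P=np.stack([(u-c["cx"])/c["fx"]*z,-(v-c["cy"])/c["fy"]*z,-z],-1)
    T=np.linalg.inv(c["camera_from_world"])
    W=P@T[:3,:3].T+T[:3,3]; W[z<=0]=np.nan
    return W
E
python3 - <<'E'
from h import *
import pickle
for n,(u0,u1,v0,v1) in dict(top=(110,240,105,215),side=(80,270,170,350)).items():
    c=pickle.load(open(n+"0.pkl","rb"))
    im=c["img"][v0:v1,u0:u1];cv2.imwrite(f"pics/{n}0z.png",cv2.resize(im,None,fx=(6 if n=="top" else 3.3),fy=(6 if n=="top" else 3.3) if 1 else 0,interpolation=cv2.INTER_CUBIC)[:600,:800])
    W=cloud(c);hsv=cv2.cvtColor(c["img"],cv2.COLOR_BGR2HSV).astype(int)
    H,S,V=hsv[...,0],hsv[...,1],hsv[...,2]
    box=np.zeros(H.shape,bool);box[v0:v1,u0:u1]=1
    up=W[...,2]>0.132
    masks=dict(red=box&((H<4)|(H>172))&(S>150)&(V>60)&up,yellow=box&(H>24)&(H<34)&(S>150)&(W[...,2]>.09),white=box&(S<45)&(V>90)&up)
    for k,m in masks.items():
        p=W[m];print(n,k,len(p));
        if len(p):print(np.nanpercentile(p,[2,25,50,75,98],axis=0).round(4))
    if n=="top":
        m=box&(abs(W[...,2]-.130)<.006);print("rim",np.nanpercentile(W[m],[2,50,98],axis=0))
        g=box&(H>50)&(H<95)&(S>60)&(abs(W[...,2]-.128)<.012);p=W[g];print("gate",len(p),cv2.fitLine(p[:,:2].astype(np.float32),2,0,.01,.01).ravel(),p.min(0),p.max(0))
    for k,b in dict(pers=(155,182,225,250),mug=(288,320,222,262),bowl=(310,383,122,192)).items():
        if n=="top":
            p=W[b[2]:b[3],b[0]:b[1]].reshape(-1,3);p=p[p[:,2]>.02];print(k,p.min(0),p.max(0),np.median(p,0))
E
```

```text
top red 47
[[0.676  0.1381 0.1461]
 [0.6809 0.1408 0.1774]
 [0.6849 0.1458 0.1794]
 [0.7201 0.1493 0.1806]
 [0.7241 0.1542 0.1828]]
top yellow 32
[[0.6852 0.0579 0.1617]
 [0.6885 0.0609 0.1651]
 [0.6924 0.0649 0.1661]
 [0.6969 0.0688 0.1675]
 [0.6996 0.0718 0.1704]]
top white 274
[[0.5232 0.0946 0.1327]
 [0.5786 0.1062 0.1401]
 [0.5999 0.1218 0.1442]
 [0.6751 0.1426 0.1472]
 [0.708  0.1567 0.1815]]
rim [[0.51353529 0.105971   0.12475398]
 [0.6207799  0.15932651 0.12986111]
 [0.7488284  0.34780768 0.13514006]]
gate 172 [0.99999785 0.00206618 0.63529485 0.10932394] [0.53257909 0.10474596 0.1163465 ] [0.73491274 0.11434628 0.13765073]
pers [0.3857466  0.19282931 0.02301653] [0.45384793 0.25804851 0.0601712 ] [0.41916111 0.22156597 0.04707415]
mug [ 0.34785529 -0.20799242  0.02039278] [ 0.44624497 -0.13373818  0.0906545 ] [ 0.40405537 -0.17143398  0.07248183]
bowl [ 0.54760299 -0.40480726  0.02000885] [ 0.75439317 -0.19781871  0.12170857] [ 0.64888363 -0.30116564  0.06667785]
side red 208
[[0.6781 0.141  0.1375]
 [0.6804 0.1463 0.1497]
 [0.6875 0.1515 0.1625]
 [0.7198 0.1561 0.1753]
 [0.7255 0.1591 0.181 ]]
side yellow 34
[[0.6872 0.0591 0.1626]
 [0.6897 0.0619 0.1645]
 [0.6939 0.0671 0.1662]
 [0.6983 0.0708 0.167 ]
 [0.7019 0.075  0.1686]]
side white 505
[[0.5245 0.0971 0.1335]
 [0.5797 0.1127 0.1382]
 [0.6032 0.1412 0.1436]
 [0.6659 0.1525 0.1512]
 [0.7073 0.158  0.1804]]
```

View pics/top0z.png

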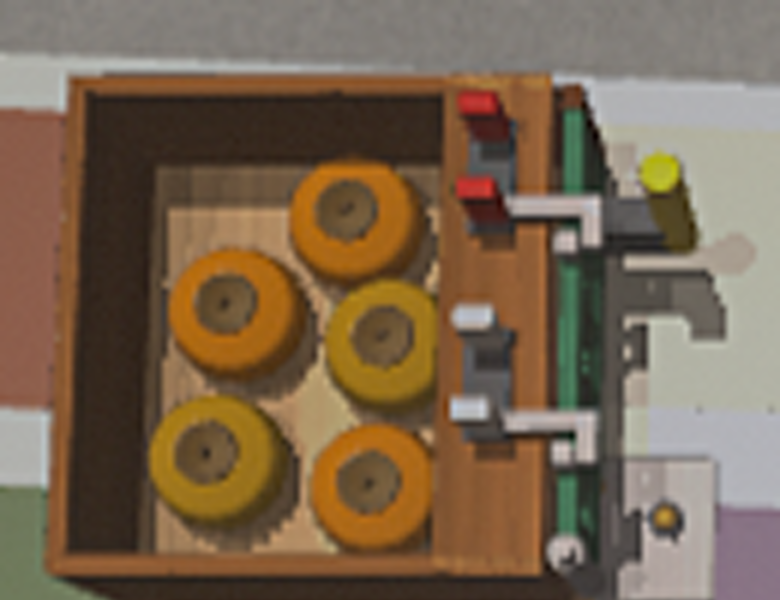

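View pics/side0z.png

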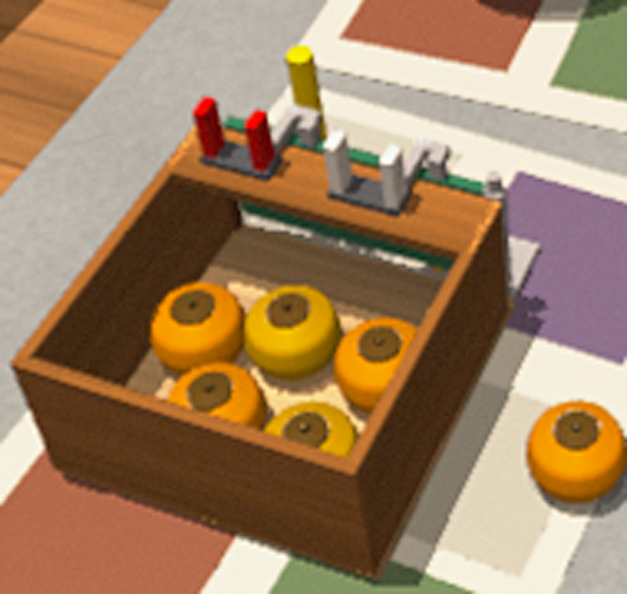

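```bash
cat >> h.py <<'E'
from scipy.spatial.transform import Rotation as Ro
def plan(p,yaw,w,n=5,lin=.038,ang=7.8):
    s=r.get_state();x=s["tcp_pos"].copy();R=Ro.from_euler("xyz",s["eef_rot"],degrees=True)
    Rt=Ro.from_euler("xyz",[180,0,yaw],degrees=True);p=np.array(p)
    rows=[]
    for i in range(n):
        d=p-x;k=min(1,lin/max(np.linalg.norm(d),1e-9));d=d*k
        rv=(R.inv()*Rt).as_rotvec(degrees=True);a=min(1,ang/max(np.linalg.norm(rv),1e-9));rv=rv*a
        sh=np.round(R.inv().apply(d)/.04,2);t=np.round(rv/8,2)
        x=x+R.apply(sh*.04);R=R*Ro.from_rotvec(t*8,degrees=True)
        rows.append([sh.tolist(),t.tolist(),w])
    print(rows);print("end",x.round(4),R.as_euler("xyz",degrees=True).round(1))
E
python3 -c "
from h import *
plan([.7075,.147,.25],-90,80)"
```

```text
[[[0.83, 0.46, -0.01], [0.0, -0.0, 0.97], 80], [[0.88, 0.35, -0.01], [0.0, -0.0, 0.97], 80], [[0.92, 0.22, -0.01], [0.0, -0.0, 0.97], 80], [[0.94, 0.1, -0.01], [0.0, -0.0, 0.97], 80], [[0.95, -0.03, -0.01], [0.0, -0.0, 0.97], 80]]
end [0.2984 0.5266 0.245 ] [179.9  -0.  -52.5]
```

Request:
apply_moves([
  [[0.83,0.46,-0.01],[0,0,0.97],80],
  [[0.88,0.35,-0.01],[0,0,0.97],80],
  [[0.92,0.22,-0.01],[0,0,0.97],80],
  [[0.94,0.1,-0.01],[0,0,0.97],80],
  [[0.95,-0.03,-0.01],[0,0,0.97],80],
])

```text
time_s: 0.65
tcp_pos: [0.298, 0.5238, 0.2418]
eef_rot: [179.8, -0.2, -53.5]
contact_force: [0.8, 0.2, 0.3]
gripper_width: 0.08
```

```bash
python3 -c "
from h import *
plan([.7075,.147,.25],-90,80)"
```

```text
[[[0.93, -0.18, -0.01], [0.0, -0.01, 0.97], 80], [[0.9, -0.3, -0.01], [0.01, -0.01, 0.97], 80], [[0.85, -0.42, -0.01], [0.0, -0.01, 0.97], 80], [[0.79, -0.53, -0.02], [0.01, -0.0, 0.97], 80], [[0.71, -0.63, -0.01], [0.0, -0.01, 0.69], 80]]
end [0.4374 0.3949 0.2444] [180.   0. -90.]
```

Tracking is good.

Request:
apply_moves([
  [[0.93,-0.18,-0.01],[0,0,0.97],80],
  [[0.9,-0.3,-0.05],[0,0,0.97],80],
  [[0.85,-0.42,-0.05],[0,0,0.97],80],
  [[0.79,-0.53,-0.05],[0,0,0.97],80],
  [[0.71,-0.63,-0.05],[0,0,0.6],80],
])

```text
time_s: 1.15
tcp_pos: [0.44, 0.3866, 0.2501]
eef_rot: [179.9, -0.4, -90.9]
contact_force: [0.4, 0.9, 0.5]
gripper_width: 0.0804
```

```bash
python3 -c "
from h import *
plan([.7075,.147,.25],-90,80)"
```

```text
[[[0.62, -0.72, 0.0], [0.02, -0.05, -0.11], 80], [[0.63, -0.71, 0.0], [-0.0, 0.0, -0.0], 80], [[0.63, -0.71, 0.0], [-0.0, 0.0, -0.0], 80], [[0.64, -0.71, 0.0], [-0.0, 0.0, -0.0], 80], [[0.63, -0.71, 0.0], [-0.0, 0.0, -0.0], 80]]
end [0.582  0.2601 0.2503] [-180.    0.  -90.]
```

Request:
apply_moves([
  [[0.62,-0.72,0],[0.02,-0.05,-0.11],80],
  [[0.63,-0.71,0],[0,0,0],80],
  [[0.63,-0.71,0],[0,0,0],80],
  [[0.63,-0.71,0],[0,0,0],80],
  [[0.63,-0.71,0],[0,0,0],80],
])

```text
time_s: 1.65
tcp_pos: [0.5862, 0.2536, 0.2502]
eef_rot: [-180.0, 0.0, -90.2]
contact_force: [0.3, 0.1, -0.7]
gripper_width: 0.0802
```

```bash
python3 -c "
from h import *
plan([.7075,.147,.25],-90,80)"
```

```text
[[[0.63, -0.72, 0.0], [-0.0, 0.0, -0.02], 80], [[0.63, -0.71, 0.0], [-0.0, 0.0, 0.0], 80], [[0.63, -0.71, 0.0], [-0.0, 0.0, 0.0], 80], [[0.62, -0.72, 0.0], [-0.0, 0.0, 0.0], 80], [[0.15, -0.17, 0.0], [-0.0, 0.0, 0.0], 80]]
end [0.7073 0.1472 0.2502] [-180.    0.  -90.]
```

Request:
apply_moves([
  [[0.63,-0.72,0],[0,0,0],80],
  [[0.63,-0.71,0],[0,0,0],80],
  [[0.63,-0.71,0],[0,0,0],80],
  [[0.5,-0.6,0],[0,0,0],80],
  [[0,-0.05,0],[0,0,0],80],
])

```text
time_s: 2.15
tcp_pos: [0.7033, 0.1491, 0.2473]
eef_rot: [179.8, -0.1, -90.4]
contact_force: [-0.4, -0.6, -0.4]
gripper_width: 0.0797
```

```bash
cat >> h.py <<'E'
def wcloud():
    s=r.get_state();c=r.capture("wrist")
    z=c["z_map"];v,u=np.mgrid[0:384,0:512]
    P=np.stack([(u-c["cx"])/c["fx"]*z,-(v-c["cy"])/c["fy"]*z,-z],-1)
    M=c["mount"];P=P@M[:3,:3].T+M[:3,3]
    R=Ro.from_euler("xyz",s["eef_rot"],degrees=True).as_matrix()
    W=P@R.T+s["tcp_pos"];W[z<=0]=np.nan
    return c["img"],W,s
E
python3 - <<'E'
from h import *
im,W,s=wcloud();cv2.imwrite("pics/w1.png",im)
hsv=cv2.cvtColor(im,cv2.COLOR_BGR2HSV).astype(int);H,S,V=hsv[...,0],hsv[...,1],hsv[...,2]
up=(W[...,2]>.12)&(W[...,2]<.19)
for k,m in dict(red=((H<4)|(H>172))&(S>150)&(V>60)&up,yellow=(H>24)&(H<34)&(S>150)&(W[...,2]>.12)&up,white=(S<45)&(V>90)&(abs(W[...,2]-.18)<.004)).items():
    print(k,m.sum()); 
    if m.any(): print(np.percentile(W[m],[2,25,50,75,98],axis=0).round(4))
plan([.7075,.147,.163],-90,80)
E
```

```text
red 879
[[0.6793 0.1383 0.14  ]
 [0.6841 0.1389 0.1654]
 [0.7181 0.1426 0.1791]
 [0.7227 0.1484 0.1799]
 [0.7272 0.1543 0.181 ]]
yellow 585
[[0.6871 0.0577 0.1652]
 [0.6912 0.062  0.1662]
 [0.6951 0.0653 0.1667]
 [0.6984 0.0691 0.1672]
 [0.7031 0.0736 0.1682]]
white 92
[[0.5784 0.1383 0.1779]
 [0.5808 0.1429 0.1791]
 [0.5834 0.1467 0.1795]
 [0.6191 0.1504 0.18  ]
 [0.627  0.1545 0.1811]]
[[[0.03, -0.06, 0.95], [0.03, -0.01, -0.05], 80], [[0.04, -0.05, 0.95], [-0.0, 0.0, 0.0], 80], [[0.01, -0.02, 0.2], [-0.0, 0.0, 0.0], 80], [[-0.0, 0.0, 0.0], [-0.0, 0.0, 0.0], 80], [[-0.0, 0.0, 0.0], [-0.0, 0.0, 0.0], 80]]
end [0.7077 0.1468 0.1632] [-180.    0.  -90.]
```

View pics/w1.png

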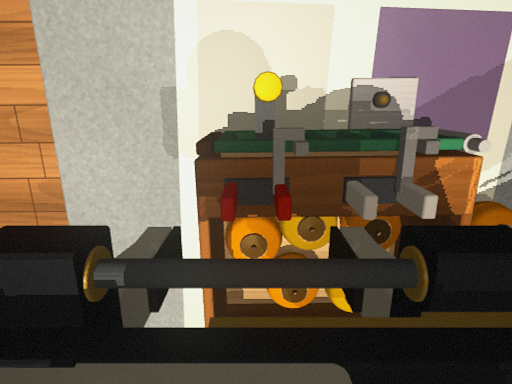

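Wrist view: red paddles at (229,200) and (283,203), white at (361,197)/(415,197), yellow post at (267,86). This matches the other views to within 2 mm. Next I descend on red.

Request:
apply_moves([
  [[0.03,-0.1,0.8],[0.03,0,-0.05],80],
  [[0.03,-0.03,0.7],[0,0,0],80],
  [[0,0,0.4],[0,0,0],80],
  [[0,0,0.2],[0,0,0],80],
  [[0,0,0],[0,0,0],80],
], squeeze=20)

```text
time_s: 2.7
tcp_pos: [0.706, 0.15, 0.1609]
eef_rot: [-179.9, -0.0, -89.9]
contact_force: [-0.4, 0.2, 0.1]
gripper_width: 0.0801
```

```bash
python3 - <<'E'
from h import *
im=r.capture("side")["img"];cv2.imwrite("pics/s2.png",cv2.resize(im[150:300,80:300],None,fx=3,fy=3))
im,W,s=wcloud();cv2.imwrite("pics/w2.png",im)
plan([.7085,.147,.163],-90,80,2)
E
```

```text
[[[0.08, -0.04, -0.01], [-0.03, 0.0, 0.01], 80], [[-0.0, 0.0, 0.0], [0.0, 0.0, 0.0], 80]]
end [0.7086 0.1469 0.1631] [180.   0. -90.]
```

View pics/s2.png

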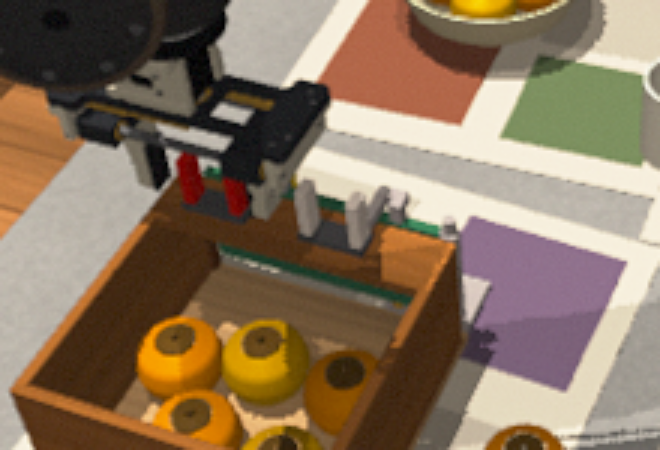

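View pics/w2.png

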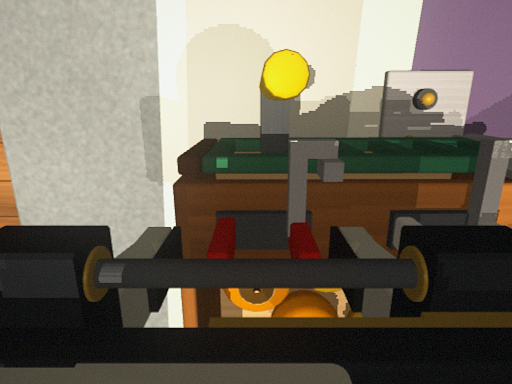

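Both red paddles stand between the fingers (side (190,180)/(235,195); wrist 222 and 305, fingers near 160 and 350). Now a small centring move, then close.

Request:
apply_moves([
  [[0.08,-0.06,0],[0,0,0],80],
  [[0,0,0],[0,0,0],60],
  [[0,0,0],[0,0,0],45],
  [[0,0,0],[0,0,0],36],
  [[0,0,0],[0,0,0],34],
], squeeze=20)

```text
time_s: 3.3
tcp_pos: [0.7092, 0.1476, 0.1665]
eef_rot: [-179.7, 0.1, -89.9]
contact_force: [-5.0, 1.0, 0.3]
gripper_width: 0.054
```

Request:
apply_moves([
  [[0,0,0],[0,0,0],30],
  [[0,0,0],[0,0,0],30],
  [[0,0,0],[0,0,0],30],
])

```text
time_s: 3.6
tcp_pos: [0.7089, 0.1476, 0.1663]
eef_rot: [-179.7, 0.1, -89.8]
contact_force: [-2.6, 0.7, 2.0]
gripper_width: 0.0375
```

```bash
python3 - <<'E'
from h import *
im,W,s=wcloud();cv2.imwrite("pics/w3.png",im);print(s["contact_force"],s["gripper_width"])
E
```

```text
[-2.58005391  0.71935992  2.02239748] 0.03745984712746648
```

View pics/w3.png

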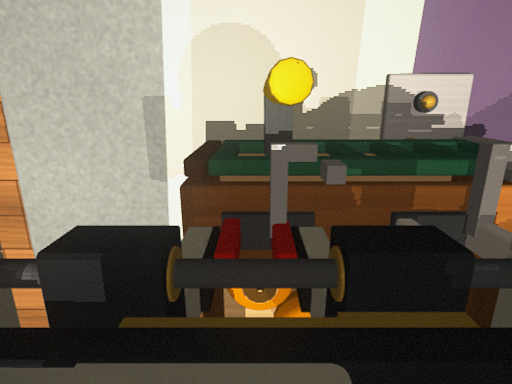

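Opening is 37.5 mm (38 expected), so red is fully home; the paddles at (230,240)/(283,240) sit tight in the fingers. Release, lift, go to white.

Request:
apply_moves([
  [[0,0,0],[0,0,0],80],
  [[0,0,0],[0,0,0],80],
  [[0,0,0],[0,0,0],80],
  [[0,0,-0.7],[0,0,0],80],
  [[0,0,-0.7],[0,0,0],80],
])

```text
time_s: 4.15
tcp_pos: [0.7088, 0.1468, 0.2194]
eef_rot: [-179.9, 0.0, -89.9]
contact_force: [0.3, 0.0, 0.6]
gripper_width: 0.0724
```

```bash
python3 -c "
from h import *
plan([.6089,.147,.22],-90,80)"
```

```text
[[[-0.0, 0.95, -0.01], [-0.02, 0.0, 0.02], 80], [[-0.0, 0.95, -0.0], [0.0, 0.0, -0.0], 80], [[-0.01, 0.6, -0.01], [0.0, 0.0, -0.0], 80], [[0.0, -0.0, 0.0], [0.0, 0.0, -0.0], 80], [[0.0, -0.0, 0.0], [0.0, 0.0, -0.0], 80]]
end [0.6088 0.1471 0.2201] [180.   0. -90.]
```

Request:
apply_moves([
  [[0,0.8,0],[0,0,0],80],
  [[0,0.8,0],[0,0,0],80],
  [[0,0.6,0],[0,0,0],80],
  [[0,0.25,0],[0,0,0],80],
  [[0,0,0],[0,0,0],80],
])

```text
time_s: 4.65
tcp_pos: [0.6122, 0.1469, 0.2244]
eef_rot: [-179.2, 0.2, -89.9]
contact_force: [-0.2, 0.6, 0.2]
gripper_width: 0.0798
```

```bash
python3 - <<'E'
from h import *
im,W,s=wcloud();cv2.imwrite("pics/w4.png",im)
plan([.6089,.147,.164],-90,80)
E
```

```text
[[[0.0, 0.08, 0.95], [-0.1, 0.03, 0.01], 80], [[0.0, 0.03, 0.56], [0.0, -0.0, 0.0], 80], [[0.0, 0.0, -0.0], [0.0, -0.0, 0.0], 80], [[0.0, 0.0, -0.0], [0.0, -0.0, 0.0], 80], [[0.0, 0.0, -0.0], [0.0, -0.0, 0.0], 80]]
end [0.609  0.1471 0.1639] [180.  -0. -90.]
```

View pics/w4.png

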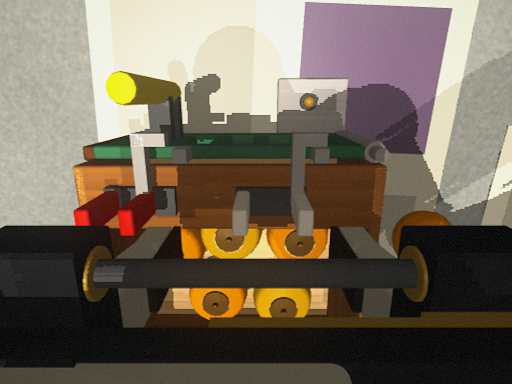

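White paddles at (241,213)/(302,213) lie between the fingers (~160 and ~350); red, at (97,213)/(137,215), has stayed squeezed. Descend.

Request:
apply_moves([
  [[0,0.08,0.6],[-0.1,0,0],80],
  [[0,0,0.5],[0,0,0],80],
  [[0,0,0.3],[0,0,0],80],
  [[0,0,0.1],[0,0,0],80],
  [[0,0,0],[0,0,0],80],
])

```text
time_s: 5.2
tcp_pos: [0.6156, 0.1478, 0.1627]
eef_rot: [-179.8, 0.2, -89.9]
contact_force: [-0.1, 0.6, 0.1]
gripper_width: 0.0801
```

```bash
python3 - <<'E'
from h import *
plan([.6089,.147,.164],-90,80,2)
E
```

```text
[[[0.02, 0.17, -0.03], [-0.02, 0.03, 0.01], 80], [[-0.0, -0.0, -0.0], [-0.0, -0.0, 0.0], 80]]
end [0.6088 0.147  0.1639] [-180.   -0.  -90.]
```

Request:
apply_moves([
  [[0.02,0.17,0],[0,0,0],80],
  [[0,0,0],[0,0,0],80],
])

```text
time_s: 5.4
tcp_pos: [0.6093, 0.147, 0.1633]
eef_rot: [-179.8, 0.2, -89.9]
contact_force: [-0.5, 0.1, -0.1]
gripper_width: 0.0803
```

```bash
python3 - <<'E'
from h import *
im,W,s=wcloud();cv2.imwrite("pics/w5.png",im)
plan([.6089,.147,.164],-90,80,2)
E
```

```text
[[[0.0, 0.02, -0.01], [-0.03, 0.03, 0.01], 80], [[0.0, 0.0, -0.0], [-0.0, -0.0, 0.0], 80]]
end [0.6089 0.1471 0.1639] [-180.   -0.  -90.]
```

View pics/w5.png

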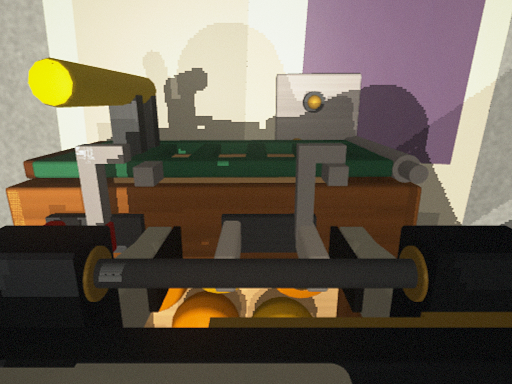

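White paddles at (230,240)/(310,240) are between the fingers (~160/350). Close.

Request:
apply_moves([
  [[0,0,0],[0,0,0],60],
  [[0,0,0],[0,0,0],45],
  [[0,0,0],[0,0,0],36],
  [[0,0,0],[0,0,0],30],
  [[0,0,0],[0,0,0],30],
], squeeze=20)

```text
time_s: 5.95
tcp_pos: [0.6077, 0.1474, 0.1649]
eef_rot: [-179.9, 0.3, -89.9]
contact_force: [-4.6, 1.1, 1.9]
gripper_width: 0.0454
```

Request:
apply_moves([
  [[0,0,0],[0,0,0],30],
  [[0,0,0],[0,0,0],30],
])

```text
time_s: 6.15
tcp_pos: [0.6089, 0.1474, 0.1649]
eef_rot: [-179.7, 0.3, -89.9]
contact_force: [-4.6, 1.3, 3.1]
gripper_width: 0.0379
```

```bash
python3 - <<'E'
from h import *
im,W,s=wcloud();cv2.imwrite("pics/w6.png",im);print(s["contact_force"],s["gripper_width"],s["tcp_pos"])
E
```

```text
[-4.63033789  1.33341897  3.10808694] 0.037931156704792544 [0.60894827 0.14737873 0.16488893]
```

View pics/w6.png

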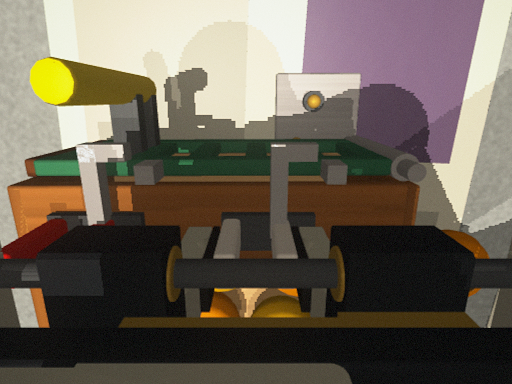

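White is home too (37.9 mm). Release, lift, go to the post.

Request:
apply_moves([
  [[0,0,0],[0,0,0],30],
  [[0,0,0],[0,0,0],80],
  [[0,0,0],[0,0,0],80],
  [[0,0,0],[0,0,0],80],
  [[0,0,-0.7],[0,0,0],84],
])

```text
time_s: 6.7
tcp_pos: [0.6085, 0.1467, 0.19]
eef_rot: [-179.9, 0.2, -89.9]
contact_force: [0.6, -0.4, -0.9]
gripper_width: 0.0642
```

Request:
apply_moves([
  [[0,0,-0.8],[0,0,0],84],
  [[0.5,-0.5,0],[0,0,0],84],
  [[0.65,-0.65,0],[0,0,0],84],
  [[0.6,-0.6,0],[0,0,0],84],
  [[0.2,-0.2,0],[0,0,0],84],
])

```text
time_s: 7.2
tcp_pos: [0.6919, 0.0688, 0.23]
eef_rot: [-179.2, 0.3, -89.6]
contact_force: [0.4, -0.3, -0.0]
gripper_width: 0.0839
```

```bash
python3 - <<'E'
from h import *
im,W,s=wcloud();cv2.imwrite("pics/w7.png",im)
c=r.capture("top");cv2.imwrite("pics/t7.png",cv2.resize(c["img"][100:220,100:260],None,fx=5,fy=5))
plan([.694,.065,.147],-90,84)
E
```

```text
[[[0.06, -0.02, 0.95], [-0.09, 0.04, 0.04], 84], [[0.05, -0.04, 0.95], [-0.0, 0.0, 0.0], 84], [[0.01, -0.0, 0.17], [-0.0, 0.0, 0.0], 84], [[-0.0, -0.0, -0.0], [-0.0, 0.0, 0.0], 84], [[-0.0, -0.0, -0.0], [-0.0, 0.0, 0.0], 84]]
end [0.6939 0.0649 0.1468] [-180.    0.  -90.]
```

View pics/w7.png

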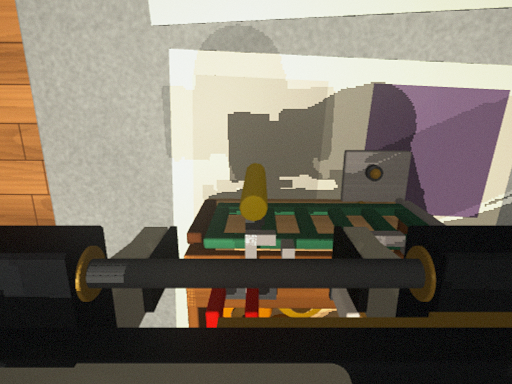

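View pics/t7.png

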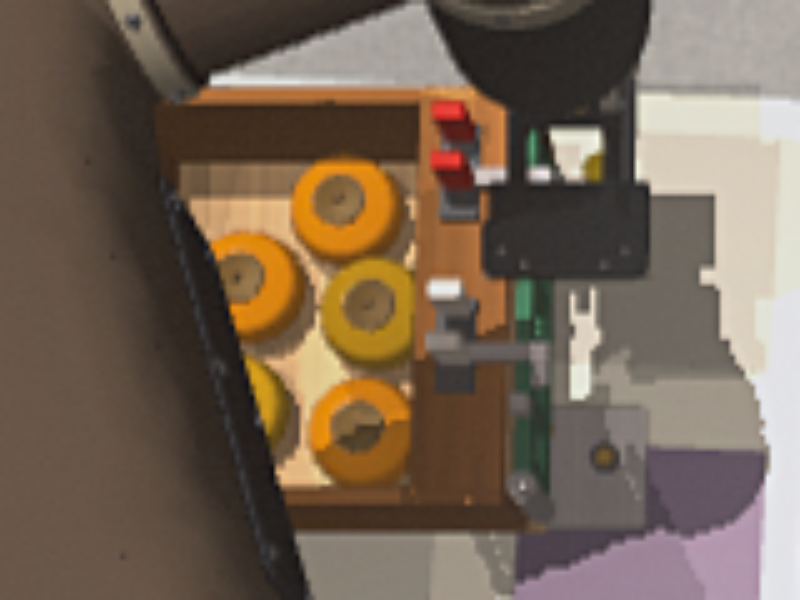

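Top view shows both catches squeezed (red (450,120)/(452,170), white (445,290)/(447,345)). In the wrist view the post, at (253,207), is centred between the jaws. Descend.

Request:
apply_moves([
  [[0.06,-0.03,0.8],[-0.09,0,0],84],
  [[0.03,-0.03,0.7],[0,0,0],84],
  [[0,0,0.4],[0,0,0],84],
  [[0,0,0.15],[0,0,0],84],
  [[0,0,0],[0,0,0],84],
])

```text
time_s: 7.8
tcp_pos: [0.6926, 0.0693, 0.1465]
eef_rot: [-179.9, 0.4, -89.6]
contact_force: [0.2, -0.5, 0.6]
gripper_width: 0.0842
```

```bash
python3 - <<'E'
from h import *
im,W,s=wcloud();cv2.imwrite("pics/w8.png",im)
plan([.694,.065,.147],-90,84,2)
E
```

```text
[[[0.11, -0.03, 0.0], [-0.02, 0.05, 0.05], 84], [[-0.0, 0.0, 0.0], [-0.0, 0.0, 0.0], 84]]
end [0.6941 0.065  0.1471] [-180.    0.  -90.]
```

View pics/w8.png

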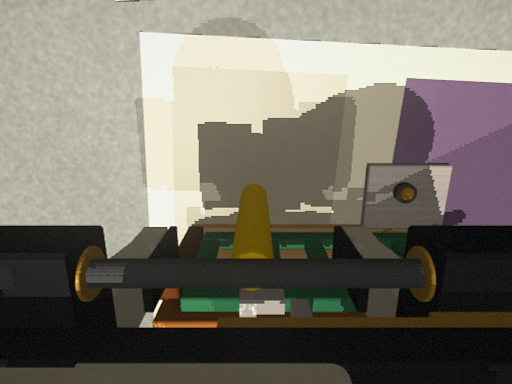

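The post (252,240) is centred between the fingers. Centre and grip.

Request:
apply_moves([
  [[0.11,-0.03,0],[0,0.04,0.05],84],
  [[0,0,0],[0,0,0],50],
  [[0,0,0],[0,0,0],20],
  [[0,0,0],[0,0,0],10],
  [[0,0,0],[0,0,0],10],
], squeeze=45)

```text
time_s: 8.35
tcp_pos: [0.6959, 0.0657, 0.1519]
eef_rot: [-179.5, 0.2, -90.0]
contact_force: [-0.6, 0.8, 0.2]
gripper_width: 0.0577
```

Request:
apply_moves([
  [[0,0,0],[0,0,0],10],
  [[0,0,0],[0,0,0],10],
  [[0,0,0],[0,0,0],10],
  [[0,0,0],[0,0,0],10],
  [[0,0,0],[0,0,0],10],
])

```text
time_s: 8.85
tcp_pos: [0.6943, 0.0656, 0.1519]
eef_rot: [-179.6, 0.2, -90.0]
contact_force: [-3.8, 1.4, 2.5]
gripper_width: 0.0186
```

```bash
cat >> h.py <<'E'
Hg=np.array([.5243,.1106])
def arc(dth,n=5,end=90.):
    s=r.get_state();x=s["tcp_pos"].copy();R=Ro.from_euler("xyz",s["eef_rot"],degrees=True)
    v=x[:2]-Hg;th=-np.degrees(np.arctan2(v[1],v[0]))-14.83
    print("theta %.1f rad %.4f rot %s F %s w %.4f"%(th,np.linalg.norm(v),s["eef_rot"].round(1),s["contact_force"].round(1),s["gripper_width"]))
    rows=[]
    for i in range(n):
        th=min(th+dth,end);a=np.radians(-th)
        p=np.r_[Hg+np.array([[np.cos(a),-np.sin(a)],[np.sin(a),np.cos(a)]])@[.170,-.045],.150]
        rv=(R.inv()*Ro.from_euler("xyz",[180,0,-90-th],degrees=True)).as_rotvec(degrees=True)
        sh=np.round(R.inv().apply(p-x)/.04,2);t=np.round(rv/8,2)
        x=x+R.apply(sh*.04);R=R*Ro.from_rotvec(t*8,degrees=True)
        rows.append([sh.tolist(),t.tolist(),10])
    print(rows)
E
python3 -c "
from h import *
arc(4)"
```

```text
theta 0.0 rad 0.1758 rot [-179.6    0.2  -90. ] F [-3.8  1.4  2.5] w 0.0186
[[[0.29, 0.09, 0.05], [-0.04, 0.02, 0.5], 10], [[0.3, 0.09, -0.0], [-0.0, 0.0, 0.5], 10], [[0.29, 0.09, -0.0], [-0.0, 0.0, 0.5], 10], [[0.29, 0.09, -0.0], [-0.0, 0.0, 0.5], 10], [[0.3, 0.08, -0.0], [-0.0, 0.0, 0.5], 10]]
```

Request:
apply_moves([
  [[0.29,0.09,0],[0,0,0.5],10],
  [[0.3,0.09,0],[0,0,0.5],10],
  [[0.3,0.09,0],[0,0,0.5],10],
  [[0.3,0.09,0],[0,0,0.5],10],
])

```text
time_s: 9.25
tcp_pos: [0.6759, 0.0211, 0.152]
eef_rot: [-179.6, 0.3, -106.3]
contact_force: [0.2, 1.2, 1.5]
gripper_width: 0.0189
```

```bash
python3 -c "
from h import *
c=r.capture('top');cv2.imwrite('pics/t9.png',cv2.resize(c['img'][100:220,100:260],None,fx=5,fy=5))
arc(4)"
```

```text
theta 16.3 rad 0.1760 rot [-179.6    0.3 -106.6] F [ 0.1 -0.5 -3.1] w 0.0188
[[[0.29, 0.09, 0.05], [-0.05, 0.04, 0.46], 10], [[0.3, 0.09, -0.0], [0.0, -0.0, 0.5], 10], [[0.29, 0.09, -0.0], [0.0, -0.0, 0.5], 10], [[0.29, 0.09, -0.0], [0.0, -0.0, 0.5], 10], [[0.3, 0.09, -0.0], [0.0, -0.0, 0.5], 10]]
```

View pics/t9.png

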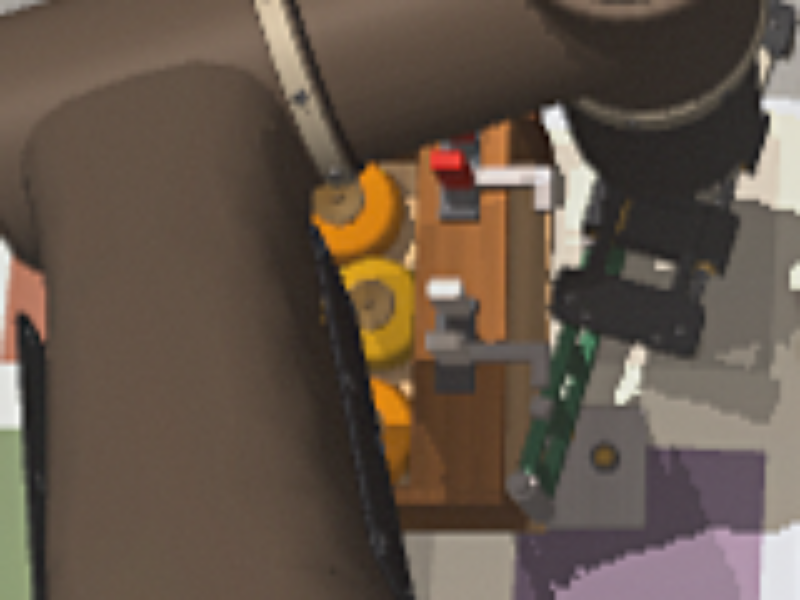

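The gate (565,400) is swinging with the gripper, clear of both bolts, and radius and width hold steady. Continue.

Request:
apply_moves([
  [[0.29,0.09,0.03],[-0.03,0,0.48],10],
  [[0.3,0.09,0],[0,0,0.5],10],
  [[0.3,0.09,0],[0,0,0.5],10],
  [[0.3,0.09,0],[0,0,0.5],10],
  [[0.3,0.09,0],[0,0,0.5],10],
])

```text
time_s: 9.8
tcp_pos: [0.6357, -0.0261, 0.1519]
eef_rot: [-179.8, 0.5, -126.7]
contact_force: [0.7, 1.3, 0.1]
gripper_width: 0.0195
```

```bash
python3 -c "
from h import *
arc(4)"
```

```text
theta 36.0 rad 0.1763 rot [-179.8    0.5 -126.7] F [0.7 1.3 0.1] w 0.0195
[[[0.29, 0.1, 0.05], [-0.02, 0.07, 0.42], 10], [[0.3, 0.09, -0.0], [-0.0, -0.0, 0.5], 10], [[0.29, 0.08, -0.0], [-0.0, -0.0, 0.5], 10], [[0.29, 0.09, -0.0], [-0.0, -0.0, 0.5], 10], [[0.3, 0.09, -0.0], [-0.0, -0.0, 0.5], 10]]
```

Request:
apply_moves([
  [[0.3,0.1,0.03],[0,0.05,0.45],10],
  [[0.3,0.09,0],[0,0,0.5],10],
  [[0.3,0.09,0],[0,0,0.5],10],
  [[0.3,0.09,0],[0,0,0.5],10],
])

```text
time_s: 10.2
tcp_pos: [0.596, -0.0507, 0.152]
eef_rot: [-179.6, 0.6, -142.5]
contact_force: [-1.9, -0.1, 5.1]
gripper_width: 0.0189
```

```bash
python3 -c "
from h import *
arc(4)"
```

```text
theta 51.2 rad 0.1765 rot [-179.6    0.6 -142.5] F [-1.9 -0.1  5.1] w 0.0189
[[[0.29, 0.1, 0.05], [-0.05, 0.08, 0.34], 10], [[0.3, 0.09, -0.0], [0.0, -0.0, 0.5], 10], [[0.29, 0.09, -0.0], [-0.0, -0.0, 0.5], 10], [[0.29, 0.08, -0.0], [-0.0, -0.0, 0.5], 10], [[0.3, 0.09, -0.0], [-0.0, -0.0, 0.5], 10]]
```

Request:
apply_moves([
  [[0.3,0.1,0.03],[-0.03,0.05,0.4],10],
  [[0.3,0.09,0],[0,0,0.48],10],
  [[0.3,0.09,0],[0,0,0.5],10],
  [[0.3,0.09,0],[0,0,0.5],10],
  [[0.3,0.09,0],[0,0,0.5],10],
])

```text
time_s: 10.7
tcp_pos: [0.537, -0.0656, 0.1519]
eef_rot: [-179.7, 0.6, -161.8]
contact_force: [2.2, 0.1, -0.6]
gripper_width: 0.0192
```

```bash
python3 -c "
from h import *
c=r.capture('top');cv2.imwrite('pics/t10.png',cv2.resize(c['img'][100:240,80:260],None,fx=4,fy=4))
arc(4)"
```

```text
theta 71.7 rad 0.1766 rot [-179.8    0.6 -162.1] F [-0.7 -2.2 -2.4] w 0.0192
[[[0.29, 0.11, 0.04], [-0.02, 0.07, 0.44], 10], [[0.29, 0.08, 0.0], [-0.0, 0.0, 0.5], 10], [[0.3, 0.09, 0.0], [-0.0, 0.0, 0.5], 10], [[0.29, 0.09, 0.0], [-0.0, 0.01, 0.5], 10], [[0.17, 0.05, 0.0], [-0.0, -0.0, 0.29], 10]]
```

View pics/t10.png

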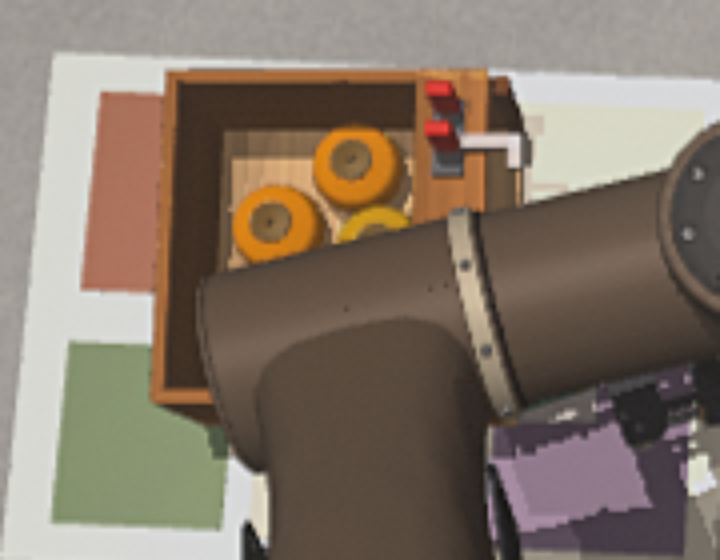

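The arm hides the gate in the top view, but the grip width (19 mm) and radius (176 mm) show the post is still held. Finish to about 90°.

Request:
apply_moves([
  [[0.29,0.1,0],[0,0.05,0.45],10],
  [[0.3,0.09,0],[0,0,0.5],10],
  [[0.3,0.09,0],[0,0,0.5],10],
  [[0.3,0.09,0],[0,0,0.5],10],
  [[0.15,0.05,0],[0,0,0.25],10],
])

```text
time_s: 11.25
tcp_pos: [0.4813, -0.0607, 0.152]
eef_rot: [-179.7, 0.4, -179.7]
contact_force: [2.1, -5.0, -3.6]
gripper_width: 0.0192
```

```bash
python3 -c "
from h import *
c=r.capture('side');cv2.imwrite('pics/s11.png',c['img'])
im,W,s=wcloud();cv2.imwrite('pics/w11.png',im)
arc(4,2)"
```

```text
theta 89.3 rad 0.1766 rot [-179.7    0.4 -179.6] F [ 2.4 -5.8 -3.7] w 0.0191
[[[0.05, 0.03, 0.05], [-0.04, 0.05, 0.05], 10], [[0.0, 0.0, -0.0], [0.0, 0.0, 0.0], 10]]
```

View pics/s11.png

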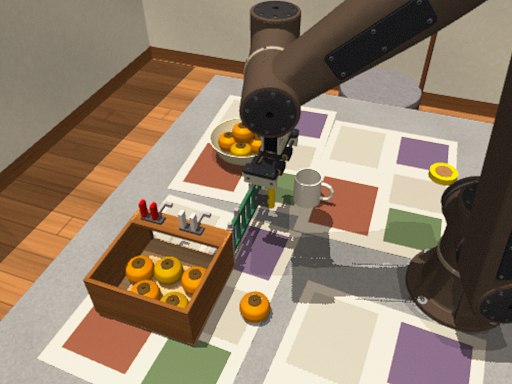

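View pics/w11.png

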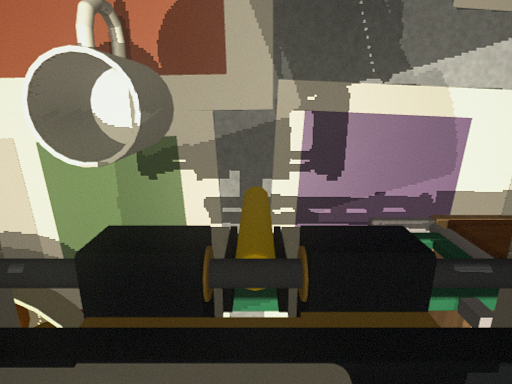

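Side view: gate (245,215) stands square out from the crate, and the post (270,195) is held in the jaws. Both catches are squeezed, and the mug and persimmon haven't moved. I'll settle and check for drift.

Request:
apply_moves([
  [[0.08,0.03,0],[0,0,0.08],10],
  [[0,0,0],[0,0,0],10],
  [[0,0,0],[0,0,0],10],
  [[0,0,0],[0,0,0],10],
  [[0,0,0],[0,0,0],10],
])

```text
time_s: 11.85
tcp_pos: [0.4811, -0.0607, 0.1519]
eef_rot: [-179.6, 0.5, -179.6]
contact_force: [3.2, -4.9, -2.3]
gripper_width: 0.019
```

```bash
python3 -c "
from h import *
arc(1,1)
import pickle
for n in ('side','top'):
    a=pickle.load(open(n+'0.pkl','rb'));b=r.capture(n);A=cloud(a);B=cloud(b)
    W=np.nan_to_num(A)
    for k,(x0,x1,y0,y1) in dict(pers=(.37,.47,.18,.27),mug=(.34,.45,-.22,-.12),bowl=(.53,.77,-.42,-.18)).items():
        f=lambda C:C[(C[...,0]>x0)&(C[...,0]<x1)&(C[...,1]>y0)&(C[...,1]<y1)&(C[...,2]>.02)&(C[...,2]<.14)]
        p,q=f(A),f(B);print(n,k,len(p),len(q),p.mean(0).round(4) if len(p) else '',q.mean(0).round(4) if len(q) else '')
    hsv=cv2.cvtColor(b['img'],cv2.COLOR_BGR2HSV).astype(int)
    g=(hsv[...,0]>50)&(hsv[...,0]<95)&(hsv[...,1]>60)&(abs(B[...,2]-.118)<.02);p=B[g]
    if len(p)>5:print('gate',len(p),cv2.fitLine(p[:,:2].astype(np.float32),cv2.DIST_HUBER,0,.01,.01).ravel())
arc(1,1)
"
```

```text
theta 89.3 rad 0.1766 rot [-179.6    0.5 -179.6] F [ 3.2 -4.9 -2.3] w 0.0190
[[[0.05, 0.03, 0.05], [-0.05, 0.06, 0.05], 10]]
side pers 727 730 [0.4187 0.2376 0.0435] [0.4187 0.2376 0.0434]
side mug 960 958 [ 0.4068 -0.1655  0.0567] [ 0.4069 -0.1656  0.0566]
side bowl 2496 1687 [ 0.6507 -0.291   0.0658] [ 0.6714 -0.2715  0.0675]
gate 219 [ 0.01376116 -0.9999053   0.522861    0.02144336]
top pers 414 0 [0.4186 0.2225 0.0459] 
top mug 289 287 [ 0.4023 -0.1737  0.0655] [ 0.4022 -0.1734  0.0659]
top bowl 3697 3688 [ 0.6532 -0.3037  0.0646] [ 0.6532 -0.3036  0.0647]
theta 89.3 rad 0.1766 rot [-179.6    0.5 -179.6] F [ 2.6 -4.4 -2.6] w 0.0193
[[[0.04, 0.03, 0.05], [-0.05, 0.06, 0.05], 10]]
```

```bash
python3 -c "
from h import *
r.close_job();arc(1,1)"
```

```text
the job is handed in; nothing more can be done
the job is handed in; nothing more can be done
```

The gate is open to about 89° and I handed the job in at about 12 s with the gripper still holding the yellow post. I squeezed the red catch home first (37.5 mm over the paddles, 38 expected), then the white (37.9 mm). Then I drew the gate past its detent along its arc.

**Gate angle:** the arm's pose gives 89.3°, steady over the last half second. A line fit to the gate in the side camera gives about 89°. A final nudge of about 1° did not move it.

**Hold:** grip opening was 19 mm on the 20 mm post with a 45 N squeeze set. The last wrist force reading was about 6 N.

**Bystanders:** the mug, bowl and persimmon matched their starting positions to within 1 mm. The top view no longer showed the persimmon because the arm blocked it, so that check rests on the side view. The side view's bowl average shifted by about 2 cm with a third fewer points, because the arm partly hides it. The top view shows the bowl unmoved.

**Not checked:** I have no readings from after the hand-in.

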